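Lay out a wooden lamp for oiling

TASK

Lay the lamp's parts out for oiling: the long arm across both bearers of the drying rack in the front lane (the one nearer the robot), the short arm behind it in the rear lane, each lying flat, square to the bearers and centred on the rack from side to side, and the lamp's foot upright on the bench midway between the rack and the drip tray, in line with them. Of the two closed tins, which look the same, lift to find which is full and stand that one in the middle of the drip tray; the empty one stays standing on the bench, clear of rack and tray. Keep the tins upright and leave the glue bottle and the roll of tape where they are.

Things in the scene. Friction and masses are not known exactly. Their poses are not given: they have to be found in the camera images.
- long_arm: the longer of two flat oak lamp arms, a bar 200 mm long, 28 mm wide and 18 mm thick, with a bolt hole near each end, lying flat on the bench; about 75 g. Origin: centre of its underside; y along its length, x across its width, z up
- short_arm: the shorter oak lamp arm, 140 mm long, 28 mm wide, 18 mm thick, a bolt hole near each end, lying flat on the bench; about 55 g. Origin: centre of its underside; y along its length, x across its width, z up
- foot: the lamp's foot: a square wooden block 90 x 90 x 30 mm high with a square post of 28 x 28 mm rising from its middle to 115 mm above the underside (the post is the place to grip; its faces are parallel to the block's sides); 190 to 290 g. Origin: centre of its underside; x and y parallel to its sides, z up
- tin_1: one of the two closed lever-lid tins, the same to look at: upright round tin, 64 mm diameter (66 mm over the thin rims at the very top and bottom), 110 mm tall (the flat lid adds 2 mm), bare steel with a plain paper band. One tin is full and weighs 370 to 510 g, the other is empty and weighs 60 to 85 g; which is which is not marked. Origin: centre of its underside, z up
- tin_2: one of the two closed lever-lid tins, the same to look at: upright round tin, 64 mm diameter (66 mm over the thin rims at the very top and bottom), 110 mm tall (the flat lid adds 2 mm), bare steel with a plain paper band. One tin is full and weighs 370 to 510 g, the other is empty and weighs 60 to 85 g; which is which is not marked. Origin: centre of its underside, z up
- rack: fixed drying rack: base 156 (x) x 120 (y) x 12 mm; two bearers along x at y = -42 and 42 mm, 18 mm wide, tops 40 mm above the bench. On each, three 8 mm dowels, 24 mm tall, at x = -64, 0, 64 mm make a front lane (middle x = -32 mm, 56 mm clear) and a rear lane (x = 32 mm). Stands left or right of the tray, about 315 mm off. Origin: underside centre; x away from the robot (within 9 degrees), y left
- tray: the drip tray, fixed on the bench: a shallow square tray of bright sheet metal, 110 x 110 mm outside, walls 3 mm thick, 12 mm high, floor 3 mm thick. Origin: centre of its underside, at bench height; x points away from the robot (turned by up to 9 degrees), y to the left, z up
- glue_bottle: white glue bottle with a yellow band and an orange nozzle, 58 mm diameter, 182 mm tall, standing at the robot's right; to be left alone. Origin: centre of its underside
- tape_roll: roll of cream masking tape lying flat behind the rack and tray, 96 mm outside diameter, 24 mm high; to be left alone. Origin: centre of its underside
Things that resemble listed ones, but are neither listed nor needed, are in the scene too. What is shaped like the short_arm but pink is not meant.

How it is judged (in metres and radians):
At the end, for the whole second after the job is handed in: Long arm in front lane, short arm in rear lane, flat, within 15 mm (lane and rack middles) and 0.15 rad. Foot upright on the bench between rack and tray (over 115 and 105 mm off, 60 mm in line). Full tin upright in tray, within 15 mm; empty one upright on bench over 110 mm from both. All at rest (x of long_arm in the frame of rack between -0.047 and -0.017 m and y of long_arm in the frame of rack between -0.015 and 0.015 m and z of long_arm in the frame of rack between 0.034 and 0.046 m and angle between each of long_arm, short_arm's own z axis and vertical below 0.1 rad and angle between the y axis of each of long_arm, short_arm and the y axis of rack, either way round below 0.15 rad and x of short_arm in the frame of rack between 0.017 and 0.047 m and y of short_arm in the frame of rack between -0.015 and 0.015 m and z of short_arm in the frame of rack between 0.034 and 0.046 m and x of foot in the frame of rack between -0.06 and 0.06 m and x of foot in the frame of tray between -0.06 and 0.06 m and ((y of foot in the frame of rack above 0.115 m and y of foot in the frame of tray below -0.105 m) or (y of foot in the frame of rack below -0.115 m and y of foot in the frame of tray above 0.105 m)) and height (world z) of foot below 0.005 m and angle between each of foot, tin_1, tin_2's own z axis and vertical below 0.06 rad and ((horizontal distance between tin_1 and tray below 0.015 m and height (world z) of tin_1 below 0.008 m and contact force between tin_1 and tray above 2.2 N and horizontal distance between tin_2 and tray above 0.11 m and horizontal distance between tin_2 and rack above 0.11 m and height (world z) of tin_2 below 0.005 m) or (horizontal distance between tin_2 and tray below 0.015 m and height (world z) of tin_2 below 0.008 m and contact force between tin_2 and tray above 2.2 N and horizontal distance between tin_1 and tray above 0.11 m and horizontal distance between tin_1 and rack above 0.11 m and height (world z) of tin_1 below 0.005 m)) and linear speed of each of long_arm, short_arm, foot, tin_1, tin_2 below 0.02 m/s); the robot touches nothing.
It fails at once if a tin is tipped (more than 30 degrees from upright) (angle between any of tin_1, tin_2's own z axis and vertical above 0.52 rad).
It fails at once if the glue bottle is pushed from its place (more than 25 mm) (distance of glue_bottle from where it was at the start of the episode above 0.025 m).
It fails at once if the roll of tape is pushed from its place (more than 25 mm) (distance of tape_roll from where it was at the start of the episode above 0.025 m).
It also fails if it takes over 128 s, if anything falls off the work surface, if the arm or the gripper's body presses on something with over 40 N, if the wrist force passes 120 N, or if a joint passes its speed limit or range.

ROBOT

A 7-joint arm with a two-finger parallel gripper is mounted at the origin on the work surface. World frame = base frame: x ahead of the robot, y to its left, z up, the work surface at z = 0. Lengths are in mm, angles in degrees, forces in N, time in s.
With the tool pointing down it reaches from about 400 to 875 mm from the base axis. Payload 19.3 kg.
Tool frame: the origin (TCP) lies on the centre line of the jaws, within the pads' length; the fingertips stand 14 mm ahead of it and the grasp point (between the pads) lies 5 mm behind it (ctrl.tip_extent is the distance from the TCP to the fingertips, in mm); z points along the fingers, y is the line along which they close (so a half turn about z gives the same grasp; the last joint's range is limited). The gripper opens to 85 mm and grips with 20 to 120 N. Pads are 22 mm wide; open, the fingers measure 114 mm over their backs; the gripper's body (76 mm by 85 mm) begins 54 mm behind the grasp point. The pads swing forward as they close: fully open they stand 13 mm farther back than shut.
Start: joints at [59.805, 29.874, -2.08, 91.645, 1.215, 58.505, -6.463], TCP at [275.646, -560.923, 245.291] pointing down, gripper open.
Joint ranges: [-166.77, 166.77], [-17.47, 122.26], [-85.68, 81.53], [9.62, 139.38], [-72.42, 252.41], [9.2, 110.78], [-144.41, 144.41]. Speed limits (degrees/s): [108.29, 108.29, 136.94, 136.94, 172.46, 172.46, 172.46].

INTERFACE

Orientations are given as [roll, pitch, yaw] about the fixed x, y, z axes, in that order (R = Rz(yaw) Ry(pitch) Rx(roll)).
In Python, from rig import ctrl, command_gripper, grab_frame, get_calibration, job, spotter gives the robot as it stands. Calls block until the motion is done:
- ctrl.move_pose(position, orientation): joint-space move of the TCP to a pose.
- ctrl.move_linear(position, rotation=None, v=150): straight line of the TCP; rotation=None keeps the orientation; v is the mean speed in mm/s.
- ctrl.goto_joints(angles): joint-space move.
- command_gripper(opening): finger opening in mm; the grip force is fixed at half the most; returns when the fingers have stopped.
- ctrl.wait(seconds).
- ctrl.ik(position, orientation): joint angles nearest the present ones, or None.
- grab_frame(name): name is "scene" or "top"; returns the picture (420x560x3 uint8, red, green, blue); there is no depth.
- get_calibration(name): a dict with "vertical_fov" (degrees; the focal length in pixels is half the picture's height over the tangent of half this angle, whatever the lens; pixels are square), "cx", "cy" (the principal point, pixels), "position" and "orientation" of the camera in the world. Camera axes: x right, y up, looking along -z (the intrinsics and any distortion apply to the point x, -y, -z); pixel columns grow to the right and rows downward; lengths in mm; the calibration is good to about 2 mm. A picture is of the moment at which its call begins. get_calibration takes no time and is no camera call.
A pose or a line that the arm cannot do raises ctrl.IKError and nothing moves.
- job.sign_off(): hands the job in; it is judged then, once.
Trained networks look in the newest picture that a camera, given by its name, has taken for a name from the list of things; names that differ only in an ending like _2 or _b are one class to them, and where a whole thing is asked for, a point or a joint stands for the part that bears it (a point fixed in the world has none). Each returns a list of dicts, best first, with "score" (0 to 1); they miss things now and then, are a little off and sometimes report something else, mostly with a low value. They report only what shows in the picture. A call takes as long as a camera call. They do not tell look-alikes from the thing itself.
- spotter.spot_in(camera, label): "at" ([column, row] in pixels, amid what is visible of it).
Readings, each from a call of its own:
- ctrl.current_t(): time.
- ctrl.current_qpos(): joint angles.
- ctrl.current_joint_velocities(): joint speeds.
- ctrl.current_joint_torque(): joint torques, N m.
- ctrl.current_ee_pos(): TCP position.
- ctrl.current_orientation(): TCP orientation.
- ctrl.current_ft_force(): force on the tool from outside, world axes, zero at the start.
- ctrl.current_ft_torque(): the same for the moment, N m.
- ctrl.current_width(): finger opening in mm.
- ctrl.current_gripper_force(): force on a finger pad.
Only numpy, scipy, OpenCV 4.12 (cv2) and the standard library are available. Lean on these libraries where they do the work, as an engineer would, in place of code of your own. Each camera call takes 0.05 s, during which the arm holds its last target. There are 200 camera calls.

## Working session

There is one attempt and no reset: what is moved stays moved. The work goes in short steps, each a Python script; the robot and the scene stay as the last script left them, time stands still between calls to the robot, and variables do not carry over. Pictures are saved under pics/ and viewed, at most 14 in all, crops included, and the job is handed in when it is done.

```bash
ls; mkdir -p pics; python3 - <<'E'
from rig import *
import cv2
for n in("scene","top"):
    f=grab_frame(n); cv2.imwrite(f"pics/{n}0.png",cv2.cvtColor(f,cv2.COLOR_RGB2BGR))
    print(n,get_calibration(n))
    for l in("long_arm","short_arm","foot","tin_1","rack","tray","glue_bottle","tape_roll"):
        print(l,[( [round(float(v)) for v in d["at"]],round(d["score"],2)) for d in spotter.spot_in(n,l)][:5])
print(ctrl.current_t(),ctrl.current_orientation(),ctrl.current_width())
E
```

```text
pics
scene {'vertical_fov': 52.091492832641435, 'cx': 287.1321524421526, 'cy': 213.6582285508447, 'position': array([1028.53132901, -456.2676679 ,  877.02099033]), 'orientation': array([38.51162863, -0.12650048, 48.7956936 ])}
long_arm [([304, 175], 0.92)]
short_arm [([235, 228], 0.96), ([82, 255], 0.79)]
foot [([145, 283], 0.9)]
tin_1 [([372, 124], 0.88), ([405, 148], 0.6)]
rack [([358, 201], 0.73)]
tray [([264, 271], 0.79), ([373, 127], 0.64)]
glue_bottle [([187, 339], 0.69)]
tape_roll [([378, 285], 0.81)]
top {'vertical_fov': 48.24811612467353, 'cx': 283.6519747234546, 'cy': 208.01515424896016, 'position': array([ 470.28877483,  -14.10061229, 1271.61239057]), 'orientation': array([  2.49126004,  -0.86722724, -89.71660948])}
long_arm [([221, 243], 0.62)]
short_arm [([319, 242], 0.9), ([409, 235], 0.74), ([441, 302], 0.73)]
foot [([410, 235], 0.97)]
tin_1 [([123, 235], 0.91), ([125, 182], 0.66)]
rack [([212, 179], 0.67), ([327, 183], 0.21)]
tray [([327, 184], 0.77)]
glue_bottle [([417, 162], 0.91)]
tape_roll [([251, 102], 0.64)]
0.9 [-1.79998089e+02 -3.95312069e-04  2.61675530e+01] 85.38481090973012
```

View pics/scene0.png

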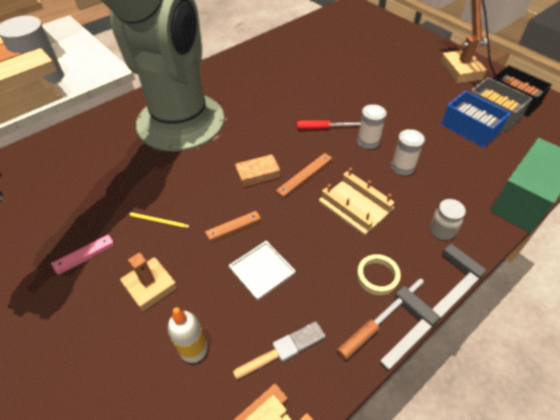

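View pics/top0.png

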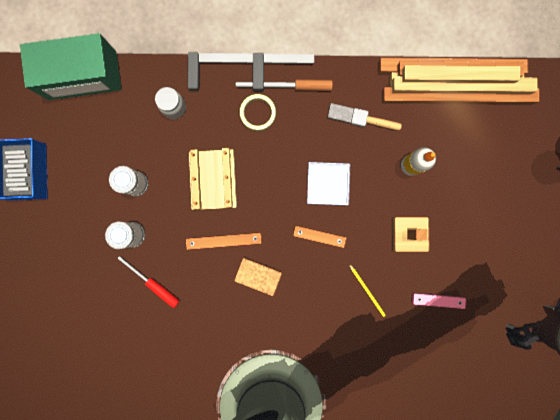

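The top picture shows the rack at (212,179), tray (328,184), foot (411,234), long arm (223,241), short arm (320,237) and the tins at (125,181) and (120,235). Look-alikes:
- **Short arm:** the bar at (320,237) is oak. The bar at (440,301) is pink, so it is not meant.
- **Tins:** the two at (125,181) and (120,235) are identical. The jar at (170,102) is shorter and different.

Next I measure, with one enlarged crop to confirm.

```bash
cat > geo.py <<'E'
import numpy as np, cv2
from scipy.spatial.transform import Rotation as Ro
from rig import get_calibration
def cam(n):
    c=get_calibration(n); f=210/np.tan(np.radians(c["vertical_fov"]/2))
    return c, f, Ro.from_euler("xyz",c["orientation"],degrees=True).as_matrix()
def px2w(n,p,z):
    c,f,R=cam(n); p=np.atleast_2d(np.asarray(p,float))
    d=np.c_[(p[:,0]-c["cx"])/f,-(p[:,1]-c["cy"])/f,-np.ones(len(p))]@R.T
    return c["position"]+d*((z-c["position"][2])/d[:,2])[:,None]
def w2px(n,w):
    c,f,R=cam(n); q=(np.atleast_2d(w)-c["position"])@R
    return np.c_[c["cx"]-f*q[:,0]/q[:,2],c["cy"]+f*q[:,1]/q[:,2]]
E
cat > seg.py <<'E'
from geo import *
im=cv2.imread("pics/top0.png"); hsv=cv2.cvtColor(im,cv2.COLOR_BGR2HSV)
def blob(box,lo,hi):
    x0,y0,x1,y1=box; m=np.zeros(im.shape[:2],np.uint8)
    m[y0:y1,x0:x1]=cv2.inRange(hsv,lo,hi)[y0:y1,x0:x1]
    m=cv2.morphologyEx(m,cv2.MORPH_CLOSE,np.ones((3,3)))
    return max(cv2.findContours(m,0,cv2.CHAIN_APPROX_NONE)[0],key=cv2.contourArea)
big=cv2.resize(im,None,fx=2.2,fy=2.2,interpolation=cv2.INTER_CUBIC)
def rect(name,box,lo,hi,z):
    c=blob(box,lo,hi); w=px2w("top",c[:,0],z)[:,:2]
    (cx,cy),(a,b),t=cv2.minAreaRect(w.astype(np.float32))
    bx=cv2.boxPoints(((cx,cy),(a,b),t)); e=max((bx[1]-bx[0],bx[2]-bx[1]),key=np.linalg.norm)
    print(name,np.round([cx,cy,a,b],1),"long axis deg",round(float(np.degrees(np.arctan2(e[1],e[0])))%180,1))
    q=w2px("top",np.c_[bx,[z]*4])*2.2; cv2.polylines(big,[q.round().astype(int)],True,(0,255,0),1)
rect("long",(175,222,275,258),(5,90,90),(20,255,255),15)
rect("short",(285,222,355,255),(5,90,90),(20,255,255),15)
rect("foot",(385,210,440,260),(12,60,120),(35,255,255),28)
rect("tray",(300,155,358,212),(0,0,130),(180,90,255),10)
rect("rack",(182,140,243,216),(12,40,90),(40,255,255),38)
g=cv2.medianBlur(cv2.cvtColor(im,cv2.COLOR_BGR2GRAY)[150:260,95:155],3)
g=cv2.resize(g,None,fx=4,fy=4,interpolation=cv2.INTER_CUBIC)
h=cv2.HoughCircles(g,cv2.HOUGH_GRADIENT_ALT,1,100,param1=150,param2=0.6,minRadius=40,maxRadius=64)
for x,y,r in ([] if h is None else h[0]):
    p=(x/4+95,y/4+150); print("tin",p,r/4,px2w("top",p,110)[0,:2]); cv2.circle(big,(int(p[0]*2.2),int(p[1]*2.2)),int(r/4*2.2),(0,255,0),1)
for a,b in(((120,236),(404,150)),((125,181),(371,128))): pass
cv2.imwrite("pics/seg0.png",big[290:620,200:1000])
E
python3 seg.py
```

```text
long [440.  124.7  93.4 264.3] long axis deg 90.3
short [ 445.3 -129.5   85.6  185.3] long axis deg 90.3
foot [ 457.3 -373.2   90.3   92.8] long axis deg 90.3
tray [ 593.3 -153.5  114.2  115. ] long axis deg 178.2
rack [601.7 156.9 163.9 122.9] long axis deg 3.0
tin (np.float32(123.25), np.float32(179.75)) 13.634247 [588.67399608 365.69571457]
tin (np.float32(119.0), np.float32(236.0)) 13.65437 [449.73464586 373.35742889]
```

View pics/seg0.png

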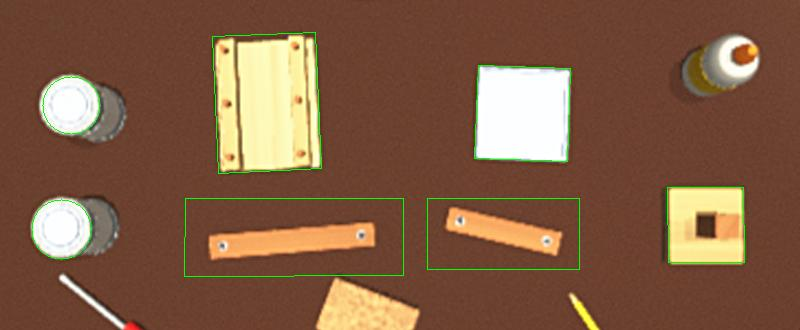

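Overlays fit the foot, tray, rack and tins. The arm masks leaked into the bench, so I tighten those, take the rack from its dowels and cross-check with the scene camera.

```bash
sed -i 's/(5,90,90)/(5,90,150)/; s/(5,90,90)/(5,90,150)/' seg.py; cat >> seg.py <<'E'
d=np.array([(224,49),(227,103),(230,157),(295,45),(298,100),(301,153)])/2.2+[200/2.2,290/2.2]
w=px2w("top",d,56)[:,:2]; print("dowels",w.round(1).tolist())
print("rack ctr",w.mean(0),"yaw",np.degrees(np.arctan2(*(w[[0,3]].mean(0)-w[[2,5]].mean(0))[::-1])),np.linalg.norm(w[0]-w[2]),np.linalg.norm(w[0]-w[3]))
for n,p in dict(long=(440,124,9),foot=(457.3,-373.2,30),tinA=(588.7,365.7,60),tinB=(449.7,373.4,60),tray=(593.3,-153.5,3),rack=(602,157,25)).items(): print(n,w2px("scene",p).round())
E
python3 seg.py
```

```text
long [436.7 127.4  29.4 201.5] long axis deg 94.8
short [ 449.5 -129.3  141.2   29.6] long axis deg 77.1
foot [ 457.3 -373.2   90.3   92.8] long axis deg 90.3
tray [ 593.3 -153.5  114.2  115. ] long axis deg 178.2
rack [601.7 156.9 163.9 122.9] long axis deg 3.0
tin (np.float32(123.25), np.float32(179.75)) 13.634247 [588.67399608 365.69571457]
tin (np.float32(119.0), np.float32(236.0)) 13.65437 [449.73464586 373.35742889]
dowels [[662.3, 204.9], [598.3, 200.5], [534.5, 196.2], [667.7, 121.2], [602.4, 117.0], [539.7, 112.8]]
rack ctr [600.81132265 158.77155309] yaw 3.8321687382803185 128.08565707506185 83.89376738618128
long [[304. 176.]]
foot [[146. 280.]]
tinA [[406. 151.]]
tinB [[370. 125.]]
tray [[261. 270.]]
rack [[356. 200.]]
```

Sizes fit (201×29, 141×30, dowel spacing 128×84), and the scene camera agrees within a few px. Now I check IK, then move the foot first.

```bash
cat > bot.py <<'E'
from rig import *
import numpy as np
UP=230
RACK=np.array([601.2,157.8]); RY=3.6; TRAY=np.array([593.3,-153.5])
def rk(x,y):
    a=np.radians(RY); return RACK+[x*np.cos(a)-y*np.sin(a),x*np.sin(a)+y*np.cos(a)]
def fz(n=4):
    return float(np.mean([ctrl.current_ft_force()[2] for _ in range(n)]))
def goto(xy,yaw,z=UP): ctrl.move_pose([*map(float,xy),z],[180,0,yaw])
def lin(xy,z,v=150): ctrl.move_linear([*map(float,xy),z],v=v)
def pick(xy,yaw,z,opening=85,lift=UP):
    command_gripper(opening); goto(xy,yaw); lin(xy,z+30,300); lin(xy,z,100); f0=fz(); command_gripper(0)
    w=ctrl.current_width(); lin(xy,z+40,120); ctrl.wait(.2); f1=fz(); lin(xy,lift,300)
    print("pick w",round(w,1),"still",round(ctrl.current_width(),1),"dF",round(f1-f0,2),"t",round(ctrl.current_t(),1))
    return f1-f0
def place(xy,yaw,z,opening):
    goto(xy,yaw); lin(xy,z+25,250); lin(xy,z,60); ctrl.wait(.15); command_gripper(opening); ctrl.wait(.1)
    lin(xy,z+50,150); lin(xy,UP,350); print("placed t",round(ctrl.current_t(),1))
E
python3 - <<'E'
from bot import *
for n,xy,z,ys in [("foot",(457.3,-373.2),90,(0.3,90.3,-89.7,180)),("footT",(597,2.5),90,(0,90,-90,180)),("long",(436.7,127.4),17,(94.8,-85.2)),("longT",rk(-32,0),57,(93.6,-86.4)),("short",(449.5,-129.3),17,(77.1,-102.9)),("shortT",rk(32,0),57,(93.6,-86.4)),("A",(588.7,365.7),70,(0,45,90,-90,-45)),("B",(449.7,373.4),70,(0,45,90,-90,-45)),("T",TRAY,73,(0,45,90,-90,-45))]:
  for y in ys:
    print(n,y,[ (lambda q: None if q is None else np.round(q).astype(int).tolist())(ctrl.ik([*map(float,xy),h],[180,0,y])) for h in (z,UP)])
print(ctrl.tip_extent)
E
```

```text
foot 0.3 [[33, 38, 1, 104, -1, 38, -55], [32, 28, 1, 98, -1, 54, -55]]
foot 90.3 [[44, 39, -16, 103, 15, 40, 20], [47, 29, -20, 97, 11, 56, 24]]
foot -89.7 [[19, 41, 22, 105, -23, 39, -126], [17, 29, 23, 99, -14, 54, -134]]
foot 180 [[58, 43, -36, 102, 34, 46, 95], [61, 32, -40, 97, 24, 60, 103]]
footT 0 [[-3, 39, -4, 103, 4, 39, -99], [1, 28, -9, 97, 5, 55, -101]]
footT 90 [[13, 41, -28, 102, 26, 44, -28], [16, 31, -32, 96, 19, 59, -22]]
footT -90 [[-36, 50, 47, 104, -48, 48, -144], [-46, 49, 70, 99, -50, 69, -142]]
footT 180 [[22, 45, -42, 101, 38, 49, 52], [24, 34, -44, 95, 26, 62, 62]]
long 94.8 [[-9, 39, -19, 124, 34, 21, -51], [14, 21, -47, 116, 19, 52, -38]]
long -85.2 [[-46, 44, 30, 126, -57, 25, -144], [31, 31, -73, 115, 35, 60, 126]]
longT 93.6 [[-3, 43, -26, 103, 28, 40, -41], [5, 32, -37, 97, 22, 59, -36]]
longT -86.4 [[-55, 59, 57, 106, -63, 54, -144], [23, 46, -73, 96, 46, 74, 125]]
short 77.1 [[20, 39, -14, 122, 26, 21, -28], [29, 18, -25, 115, 10, 49, -14]]
short -102.9 [[-7, 42, 21, 124, -42, 21, -144], [-40, 35, 71, 118, -41, 57, -140]]
shortT 93.6 [[-2, 48, -27, 93
[... 513 characters left out ...]
-11, 35, -126], [-61, 29, 22, 100, -13, 54, -124]]
B 45 [[-24, 43, -31, 104, 32, 42, -117], [-10, 36, -54, 97, 32, 64, -118]]
B 90 [[-16, 46, -43, 103, 42, 48, -81], [-3, 42, -67, 97, 41, 70, -80]]
B -90 [[-2, 63, -73, 103, 65, 70, 84], [-1, 46, -73, 97, 46, 73, 96]]
B -45 [[-75, 51, 46, 107, -50, 46, -137], [-86, 48, 70, 101, -49, 68, -136]]
T 0 [[10, 41, -1, 100, 1, 38, -82], [11, 30, -4, 94, 2, 56, -83]]
T 45 [[15, 42, -10, 100, 10, 39, -45], [18, 30, -12, 94, 7, 57, -42]]
T 90 [[21, 42, -18, 100, 18, 41, -6], [25, 31, -23, 94, 14, 58, -3]]
T -90 [[-10, 46, 29, 102, -32, 41, -144], [-21, 38, 48, 96, -32, 60, -143]]
T -45 [[2, 42, 10, 101, -11, 38, -117], [4, 30, 8, 95, -5, 56, -122]]
14.0
```

```bash
python3 - <<'E'
from bot import *
pick((457.3,-373.2),90.3,90); place((597,2.5),90.3,91,70)
pick((449.5,-129.3),77.1,17,60)
import cv2
cv2.imwrite("pics/s1.png",cv2.cvtColor(grab_frame("scene"),cv2.COLOR_RGB2BGR))
E
```

```text
pick w 27.3 still 27.4 dF -1.4 t 4.8
placed t 9.1
pick w 26.3 still 26.4 dF 0.17 t 13.2
```

View pics/s1.png

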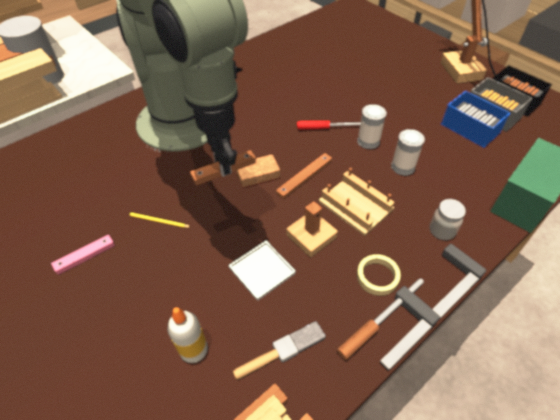

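The foot stands upright at (312,232) between the rack and tray, and the short arm is held flat in the gripper. Now I lay both arms.

```bash
python3 - <<'E'
from bot import *
import cv2
place(rk(32,0),93.6,58,50)
pick((436.7,127.4),94.8,17,60); place(rk(-32,0),93.6,58,50)
goto((449.7,373.4),90)
for n in("top","scene"): cv2.imwrite(f"pics/{n}2.png",cv2.cvtColor(grab_frame(n),cv2.COLOR_RGB2BGR))
a=cv2.imread("pics/top2.png")[130:270,90:350]; cv2.imwrite("pics/c2.png",cv2.resize(a,None,fx=3,fy=3,interpolation=cv2.INTER_CUBIC)[:,:800])
E
```

```text
placed t 17.5
pick w 26.7 still 26.5 dF -0.5 t 21.6
placed t 25.1
```

View pics/c2.png

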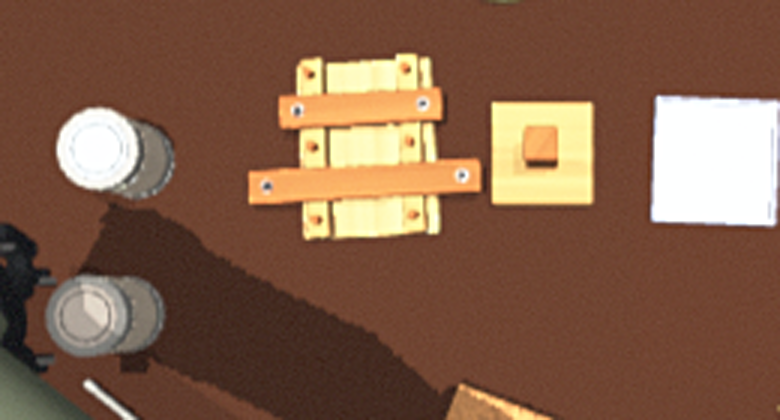

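Both arms lie across both bearers in their lanes, centred to about 2 mm, and the foot is clear. Next I lift tin B.

```bash
python3 - <<'E'
from bot import *
def weigh(xy,yaw=90,z=70):
    command_gripper(85); goto(xy,yaw); lin(xy,z+50,300); lin(xy,z,100); ctrl.wait(.3); f0=fz(8); command_gripper(0); w=ctrl.current_width()
    lin(xy,z+30,80); ctrl.wait(.6); f1=fz(8); print("w",round(w,1),"dF",round(f1-f0,2),"t",ctrl.current_t()); return f1-f0
B=(449.7,373.4); A=(588.7,365.7)
d=weigh(B)
if d>-2.2:
    lin(B,70.5,60); command_gripper(85); ctrl.wait(.1); lin(B,130,150); lin(B,UP,300)
    d=weigh(A); xy=A
else: xy=B
print("holding",xy,d)
E
```

```text
w 63.1 dF -1.27 t 29.7583
w 63.0 dF -5.07 t 35.65
holding (588.7, 365.7) -5.072422629003816
```

Tin A (588,366) is the full one: −5.1 N against −1.3 N for B.

```bash
python3 - <<'E'
from bot import *
import cv2
lin((588.7,365.7),UP,200); place(TRAY,90,73.5,85)
goto((450,-380),90,260)
for n in("top","scene"): cv2.imwrite(f"pics/{n}3.png",cv2.cvtColor(grab_frame(n),cv2.COLOR_RGB2BGR))
a=cv2.imread("pics/top3.png")[130:270,90:350]; cv2.imwrite("pics/c3.png",cv2.resize(a,None,fx=3,fy=3,interpolation=cv2.INTER_CUBIC))
from geo import *
g=cv2.resize(cv2.cvtColor(cv2.imread("pics/top3.png"),cv2.COLOR_BGR2GRAY),None,fx=4,fy=4,interpolation=cv2.INTER_CUBIC)
for x0,x1,y0,y1 in((95,155,205,265),(295,360,150,215)):
    h=cv2.HoughCircles(g[y0*4:y1*4,x0*4:x1*4],cv2.HOUGH_GRADIENT_ALT,1,100,param1=100,param2=0.4,minRadius=44,maxRadius=64)
    if h is not None:
        for x,y,r in h[0]: print(x/4+x0,y/4+y0,r/4,px2w("top",(x/4+x0,y/4+y0),112)[0].round(1))
E
```

```text
placed t 41.1
118.75 235.5 14.196596 [451.  373.3 112. ]
```

View pics/c3.png

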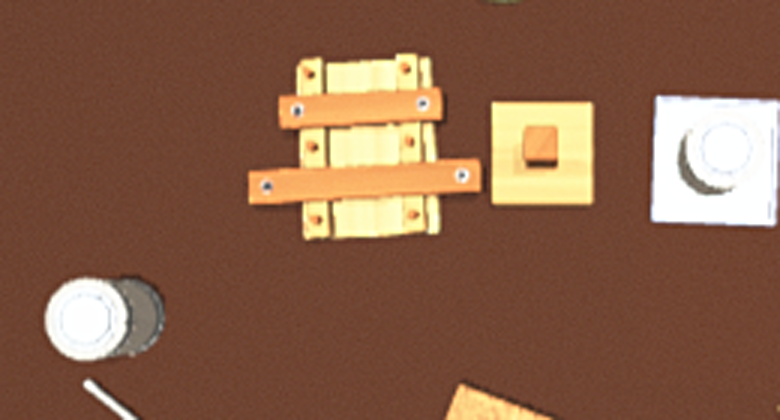

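View pics/scene3.png

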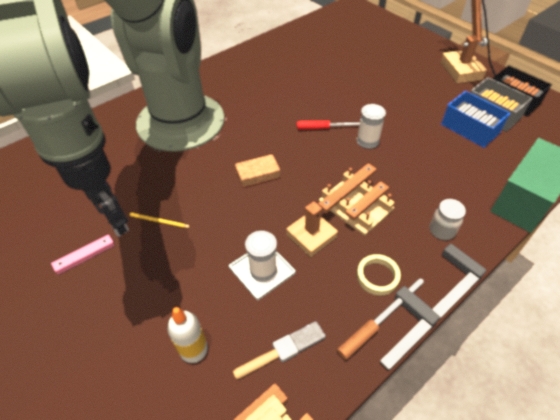

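The full tin stands at (725,150) in the tray. The empty tin is upright at (86,318), and the arms and foot are in place. One numeric check of the tin's centring before handing in.

```bash
python3 - <<'E'
from geo import *
print(px2w("top",(725/3+90,150/3+130),115)[0], w2px("scene",[(593.3,-153.5,3+112),(593.3,-153.5,58)]))
from rig import *
print([ (l,[np.round(d["at"]).tolist() for d in spotter.spot_in("scene",l)]) for l in("tin_1",)])
E
```

```text
[ 590.89508563 -150.07415907  115.        ] [[258.9599286  242.53766345]
 [260.20102966 256.94927329]]
[('tin_1', [[371.0, 126.0], [261.0, 256.0], [312.0, 230.0]])]
```

The tin is within about 4 mm of the tray's middle, so I hand in.

```bash
python3 -c "
from rig import *
print(job.sign_off(), ctrl.current_t())"
```

```text
the job is handed in; nothing more can be done
the job is handed in; nothing more can be done
```

The job is handed in: both arms lie centred in their lanes on the rack, the foot stands midway between rack and tray, the full tin is in the tray about 4 mm from its middle, and the empty tin stands upright on the bench; no verdict came back.

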